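Set the day-label marker to green and print

TASK

On the day-label marker, flick the finned thumbwheel counter-clockwise (seen from above) with a fingertip, click by click, until the green dot stands at the black pointer, without running past it. Then push the orange key fully down with a fingertip and let it spring back up. Do not push the key before the wheel is on green, do not shift or lift the marker, and leave everything else on the table alone.

Things in the scene. Friction and masses are not known exactly. Their poses are not given: they have to be found in the camera images.
- day_marker: the label marker: grey bench unit 220 (x) x 280 (y) mm, white flat deck 35 mm above the table, 2.2 to 3.5 kg, loose on rubber feet. Origin: centre of its underside; z up, x from its front to its back, y to its left. Finned thumbwheel on its left half; on its right half the orange key (front) and a white label roll (back, 64 mm across, 30 mm above the deck)
- wheel_centre (a point): point on the thumbwheel's upright axis, at the wheel's flat top, 46 mm above the table. The wheel is a light grey disc of radius 46 mm, 8 mm thick, with 7 dark grey upright fins on its edge, 360/7 degrees apart. The gaps between fins, about 48 mm wide at 64 mm from the axis, are open down to the deck outside the disc
- fin_end (a point): middle of the outer end of the fin next to the green dot on its counter-clockwise side. All 7 fins are alike: 8 mm thick, running radially out to 76 mm from the axis, standing from 38 to 60 mm above the table. At whole clicks one fin is exactly opposite to the pointer, at the front of the wheel
- day_wheel (a joint): wheel angle in rad, growing counter-clockwise seen from above; 0 with green at the pointer. One click is 0.898 rad (360/7 degrees). A spring detent holds whole clicks and takes about 4 N at a fin to overcome; let go more than half a click on, the wheel snaps to the next click, else back. It starts 1 to 3 clicks short of green (about -0.90, -1.80 or -2.69)
- green_dot (a point): centre of the green dot, on the wheel's top. 7 coloured dots, 24 mm across, lie 31 mm from the axis, each midway between two fins; counter-clockwise seen from above: green, white, blue, yellow, black, red, purple. At whole clicks one dot is at the pointer
- pointer_tip (a point): tip of the black V-shaped pointer on the deck at the back (+x of the marker) of the wheel, 83 mm from the wheel's axis; it points at the wheel's axis
- key_top (a point): centre of the top of the orange round print key, 36 mm across, 56 mm above the table; it goes straight down
- print_key (a joint): travel of the print key in m: 0 up, 0.006 fully down; springs back; fully down takes about 5 N
- spice_jar: amber glass jar with a red lid, 48 mm across, 85 mm tall, standing to the right of the marker; bystander. Origin: centre of its underside
- prep_tub: open white plastic tub 100 x 80 x 55 mm to the left of the marker; bystander. Origin: centre of its underside
- spoon: spoon lying on the table; bystander
- sauce_bottle: red bottle with a yellow cap, 60 mm across, 190 mm tall; bystander. Origin: centre of its underside
- mustard_jar: orange jar with a yellow lid, 66 mm across, 100 mm tall; bystander. Origin: centre of its underside
- steel_bowl: small steel bowl, 120 mm across, 50 mm tall; bystander. Origin: centre of its underside
- mug: white mug, 76 mm across, 90 mm tall; bystander. Origin: centre of its underside

How it is judged:
By the outcome, as a careful person would: the job done as asked, in the order asked, and still so for the second after the job is handed in, with the robot touching nothing.
It also fails if it takes over 48 s, if anything falls off the work surface, if the arm or the gripper's body presses on something with over 40 N, if the wrist force passes 120 N, or if a joint passes its speed limit or range.

ROBOT

A 7-joint arm with a two-finger parallel gripper is mounted at the origin on the work surface. World frame = base frame: x ahead of the robot, y to its left, z up, the work surface at z = 0. Lengths are in m, angles in rad, forces in N, time in s.
With the tool pointing down it reaches from about 0.4 to 0.85 m from the base axis. Payload 4.4 kg.
Tool frame: the origin (TCP) lies on the centre line of the jaws, within the pads' length; the fingertips stand 22 mm ahead of it and the grasp point (between the pads) lies 3 mm ahead of it; x points along the fingers, y is the direction in which the jaws open and shut, and the axes are right-handed (so a half turn about x gives the same grasp; the last joint's range is limited). The gripper opens to 94 mm and grips with 3 to 60 N. Pads are 16 mm wide; open, the fingers measure 119 mm over their backs; the gripper's body (75 mm by 177 mm) begins 78 mm behind the grasp point.
Start: joints at [1.058, 0.628, 0.038, 1.517, -0.027, 0.996, -0.02], TCP at [0.281, -0.586, 0.227] pointing down, gripper open.
Joint ranges: [-3.06, 3.06], [-0.37, 2.12], [-1.25, 1.32], [0.18, 2.47], [-1.1, 4.24], [0.23, 1.98], [-2.94, 2.94]. Speed limits (rad/s): [2.57, 2.57, 3.14, 3.14, 3.14, 3.14, 3.14].

INTERFACE

Orientations are given as a unit quaternion [x, y, z, w].
In Python, from rig import arm, viewer gives the robot as it stands.
- The arm moves only by the shell command python3 -m crank 'ROWS' [FORCE]. ROWS is JSON, a list of rows, each a list of 7 numbers: the shift along the tool's x, y, z in cm, then the turn, a rotation vector about the tool's x, y, z in degrees, then the opening, from -1 (shut) to 1 (fully open). In form: [[x, y, z, ax, ay, az, claw], ...]. A call has exactly 5 rows; each row shifts and turns the commanded pose from where the row before left it, along the tool's axes as they then stand; what a row does not reach is not made up. A row lasts 1/12 s, in which the tool goes at most 41.7 mm and 7.16 degrees, less where a joint would pass 70% of its speed; a pose out of reach is approached as far as the arm can. A call is refused whole if a number of a shift passes 4.17 or a number of a turn 7.16, either way. A call with a gripper value outside its range is refused whole. The fingers move at their own pace and stop on an object; FORCE is the grip in N (left out, the last holds). Time passes only in rows, so rows that do not move let the fingers close, or fill a call up. It gives the time, the measured TCP pose, the force and the opening at its end, in the units of the state.
- arm.observe(): the state, without advancing time (a new reading comes with each control period).
- viewer.snapshot(name): name is "scene" or "side" or "wrist"; returns a dict with "image" (400x640x3 uint8, blue, green, red), "K" (3x3 intrinsics, pixels), "xyz" and "attitude" of the camera in the world. Camera axes: x right, y up, looking along -z (the intrinsics and any distortion apply to the point x, -y, -z); pixel columns grow to the right and rows downward; lengths in m; the calibration is good to about 2 mm. A picture is of the moment at which its call begins. There is no depth.
- arm.close_job(): hands the job in, once; it reports no verdict.
The state is a dict: "time": time; "q": joint angles; "joint_vel": joint speeds; "tau": joint torques, N m; "tool_pos": TCP position; "tcp_rot": TCP orientation; "contact_force": force on the tool from outside, world axes, zero at the start; "wrist_torque": the same for the moment, N m; "opening": finger opening in m.
Only numpy, scipy, OpenCV 4.12 (cv2) and the standard library are available. Lean on these libraries where they do the work, as an engineer would, in place of code of your own. Each camera call takes 0.05 s, during which the arm holds its last target.

## Working session

There is one attempt and no reset: what is moved stays moved. The work goes in short steps, Python scripts to look and compute and a shell command to move; the robot and the scene stay as the last step left them, time stands still between calls to the robot, and variables do not carry over. Pictures are saved under pics/ and viewed, and the job is handed in when it is done.

```bash
ls; mkdir -p pics
python3 - <<'E'
from rig import arm, viewer
import cv2
s=arm.observe()
for k in s: print(k,s[k])
for n in ["scene","side","wrist"]:
    v=viewer.snapshot(n); cv2.imwrite(f"pics/{n}0.png",v["image"]); print(n,v["K"],v["xyz"],v["attitude"],[k for k in v])
E
```

```text
pics
time 0.0
q [ 1.05820739  0.62932222  0.03841823  1.51833996 -0.02700488  0.99630159
 -0.02001707]
joint_vel [ 1.06222238e-03  8.94629988e-04 -9.47814841e-05  4.37956869e-04
  1.20052174e-03  2.63292705e-05  9.06213148e-04]
tau [-7.25127325e-05 -5.49713409e+01  1.14336960e+00 -1.86625582e+01
 -5.22412104e-02  2.37218232e-02  1.63640957e-04]
tool_pos [ 0.28062137 -0.58562058  0.22657812]
tcp_rot [-0.68938879 -0.15729196  0.68968245 -0.15601428]
contact_force [-0.44151959 -0.92868535  0.1327182 ]
wrist_torque [-0.0503301   0.02773554  0.03663693]
opening 0.09430725667857093
scene [[520.2884047    0.         315.49828955]
 [  0.         520.2884047  207.9652547 ]
 [  0.           0.           1.        ]] [1.57874212 0.10095314 1.06982737] [0.2808912  0.30205599 0.67615304 0.61047472] ['image', 'K', 'xyz', 'attitude']
side [[470.50206304   0.         307.81654049]
 [  0.         470.50206304 194.22489878]
 [  0.           0.           1.        ]] [0.1197556  1.22881328 0.86932651] [-0.06171875  0.47558265  0.86886329 -0.12283535] ['image', 'K', 'xyz', 'attitude']
wrist [[286.40096063   0.         317.92538052]
 [  0.         286.40096063 204.9906507 ]
 [  0.           0.           1.        ]] [ 0.34807326 -0.55387919  0.38404715] [-0.11106732  0.0705331  -0.52821385  0.83885593] ['image', 'K', 'xyz', 'attitude']
```

View pics/scene0.png

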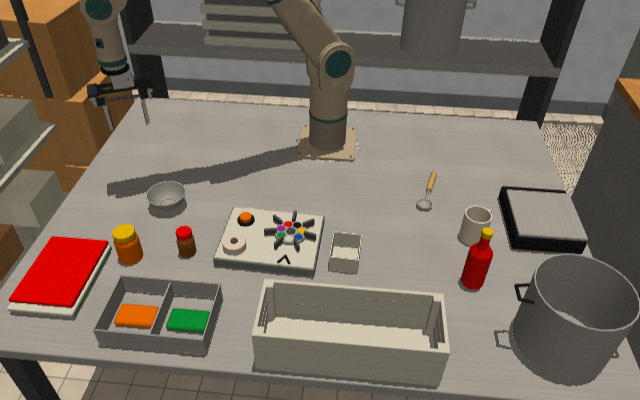

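View pics/side0.png

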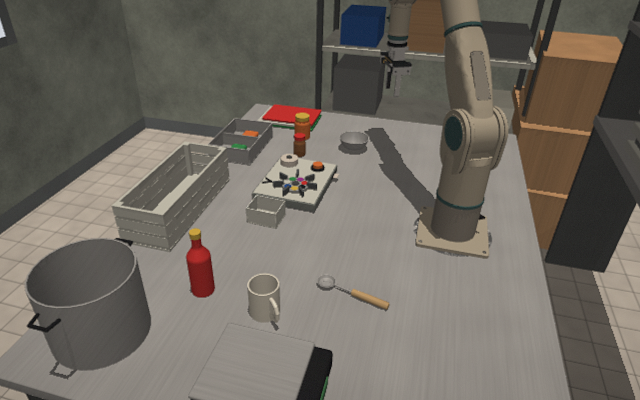

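View pics/wrist0.png

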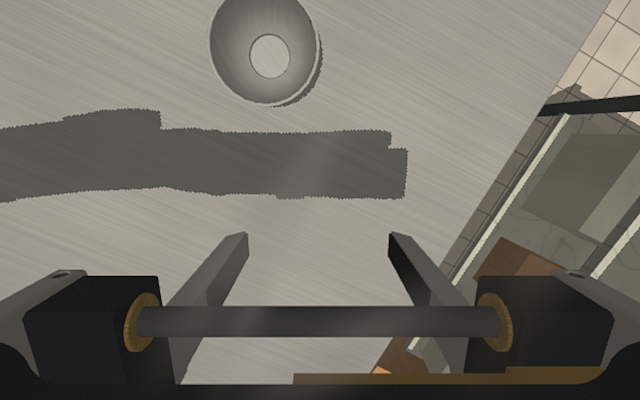

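The scene view shows the marker at about (270,240), with the wheel at (292,231) and the key at (246,217). The bowl is at (166,197). I'll enlarge the marker next.

Run:
```python
import cv2
a=cv2.imread("pics/scene0.png")[195:285,205:335]; cv2.imwrite("pics/sc0.png",cv2.resize(a,None,fx=6,fy=6,interpolation=cv2.INTER_CUBIC))
a=cv2.imread("pics/side0.png")[140:230,240:350]; cv2.imwrite("pics/si0.png",cv2.resize(a,None,fx=6,fy=6,interpolation=cv2.INTER_CUBIC))
```

```text
(no output)
```

View pics/sc0.png

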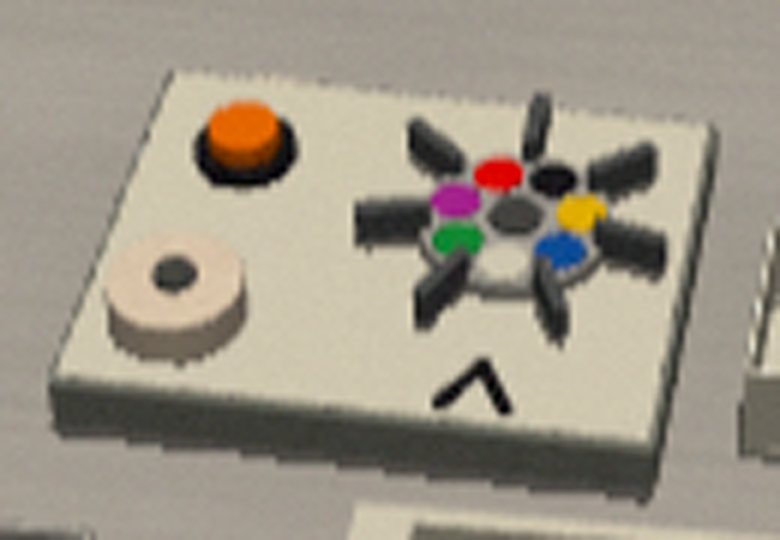

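View pics/si0.png

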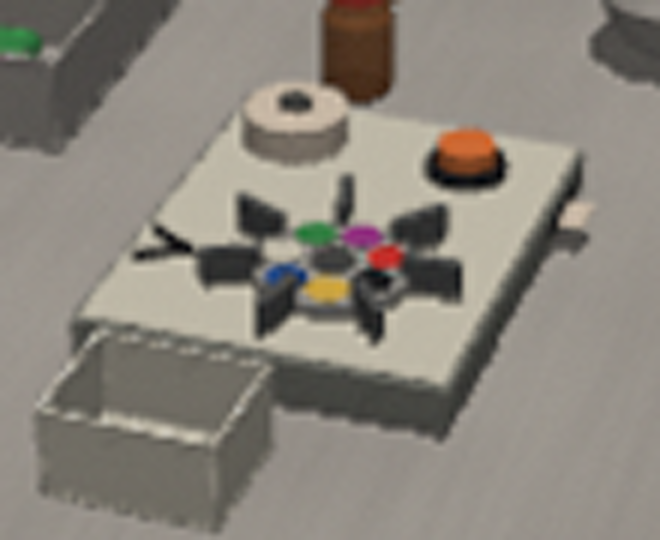

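```bash
cat > h.py <<'E'
import numpy as np
from scipy.spatial.transform import Rotation as R
from scipy.optimize import least_squares
K1=np.array([[520.288,0,315.498],[0,520.288,207.965],[0,0,1]]);C1=np.array([1.57874212,0.10095314,1.06982737]);A1=[0.2808912,0.30205599,0.67615304,0.61047472]
K2=np.array([[470.502,0,307.8165],[0,470.502,194.2249],[0,0,1]]);C2=np.array([0.1197556,1.22881328,0.86932651]);A2=[-0.06171875,0.47558265,0.86886329,-0.12283535]
def proj(P,K,C,A):
    p=R.from_quat(A).inv().apply(np.atleast_2d(P)-C); return np.c_[K[0,2]+K[0,0]*p[:,0]/-p[:,2],K[1,2]-K[1,1]*p[:,1]/-p[:,2]]
def back(uv,z,K,C,A):
    d=R.from_quat(A).apply([(uv[0]-K[0,2])/K[0,0],-(uv[1]-K[1,2])/K[1,1],-1]); return C+d*(z-C[2])/d[2]
sc=lambda u,v:(205+(u+.5)/6-.5,195+(v+.5)/6-.5)
si=lambda u,v:(240+(u+.5)/6-.5,140+(v+.5)/6-.5)
E
python3 - <<'E'
from h import *
cor=np.array([[-.11,-.14],[-.11,.14],[.11,.14],[.11,-.14]])
u1=np.array([sc(175,72),sc(713,125),sc(655,445),sc(52,380)]);u2=np.array([si(582,150),si(445,385),si(75,320)])
def f(p):
    c,s=np.cos(p[2]),np.sin(p[2]); P=cor@np.array([[c,s],[-s,c]])+p[:2]; P=np.c_[P,np.full(4,.035)]
    return np.r_[(proj(P,K1,C1,A1)-u1).ravel(),(proj(P[:3],K2,C2,A2)-u2).ravel()]
r=least_squares(f,[.6,.1,0],loss='soft_l1');print(r.x,np.degrees(r.x[2]));print(r.fun.reshape(-1,2).round(1))
p=r.x
def m(P): c,s=np.cos(p[2]),np.sin(p[2]); d=np.array(P[:2])-p[:2]; return np.array([c*d[0]+s*d[1],-s*d[0]+c*d[1]]).round(4)
for n,z,a,b in [("hub",.046,(516,215),(334,259)),("key",.056,(245,121),(468,142)),("ptr",.035,(484,360),(195,246)),("green",.046,(458,240),(317,234)),("yellow",.046,(581,212),(326,290)),("roll",.065,(175,270),(294,106))]:
    x=back(sc(*a),z,K1,C1,A1);y=back(si(*b),z,K2,C2,A2);print(n,x.round(4),m(x),y.round(4),m(y))
for n,u in [("bowl",(166,197)),("spice",(186,254))]: print(n,back(u,0,K1,C1,A1))
E
```

```text
[ 0.53515154 -0.11615284 -0.03749911] -2.1485404698080357
[[-1.1 -1.2]
 [ 1.2 -1. ]
 [ 0.8  0.5]
 [-1.1  0.2]
 [ 0.3 -0.6]
 [ 0.3  0.7]
 [-1.7 -0.4]]
hub [ 0.5209 -0.0617  0.046 ] [-0.0163  0.0539] [ 0.5214 -0.0648  0.046 ] [-0.0157  0.0508]
key [ 0.4803 -0.1992  0.056 ] [-0.0518 -0.085 ] [ 0.4796 -0.2     0.056 ] [-0.0524 -0.0858]
ptr [ 0.6057 -0.0653  0.035 ] [0.0686 0.0535] [ 0.6072 -0.0729  0.035 ] [0.0703 0.0459]
green [ 0.5406 -0.0865  0.046 ] [0.0044 0.0298] [ 0.5387 -0.0882  0.046 ] [0.0025 0.0281]
yellow [ 0.5155 -0.0314  0.046 ] [-0.0228  0.084 ] [ 0.516  -0.0321  0.046 ] [-0.0223  0.0833]
roll [ 0.5932 -0.2081  0.065 ] [ 0.0614 -0.0897] [ 0.5871 -0.1971  0.065 ] [ 0.055 -0.079]
bowl [ 0.36411935 -0.48269368  0.        ]
spice [ 0.600567  -0.3493729  0.       ]
```

Run:
```python
from h import *
r=R.from_quat([-0.68938879,-0.15729196,0.68968245,-0.15601428]);print(r.as_matrix().round(3))
```

```text
[[-0.001  0.432 -0.902]
 [ 0.002 -0.902 -0.432]
 [-1.    -0.002  0.   ]]
```

White stands at the pointer, and green is one click clockwise of it, so exactly one click is needed. The current tool yaw already suits the fin at about -80° (right side), so I'll shut the gripper and fly to a spot above the gap behind that fin.

```bash
python3 -m crank '[[0,-1.0,-1.2,0,0,0,-1],[0,-2.1,-2.6,0,0,0,-1],[0,-2.1,-2.6,0,0,0,-1],[0,-2.1,-2.6,0,0,0,-1],[0,-2.1,-2.6,0,0,0,-1]]' 20
python3 -m crank '[[0,-2.1,-2.6,0,0,0,-1],[0,-2.1,-2.6,0,0,0,-1],[0,-2.1,-2.6,0,0,0,-1],[0,-2.1,-2.6,0,0,0,-1],[0,-2.1,-2.6,0,0,0,-1]]'
python3 -m crank '[[0,-2.1,-2.6,0,0,0,-1],[0,-2.1,-2.6,0,0,0,-1],[0,-2.1,-2.6,0,0,0,-1],[0,-2.1,-2.6,0,0,0,-1],[0,0,0,0,0,0,-1]]'
cat >> h.py <<'E'
def to(x,y,z):
    from rig import arm
    s=arm.observe(); r=R.from_quat(s['tcp_rot']); print('t',round(s['time'],2),'pos',s['tool_pos'].round(4) if hasattr(s['tool_pos'],'round') else s['tool_pos'],'F',np.round(s['contact_force'],1),'open',round(s['opening'],4))
    print('tool cm',(100*r.inv().apply(np.array([x,y,z])-s['tool_pos'])).round(2),'axes',r.as_matrix().round(3).tolist())
E
python3 -c "
from h import to; to(.504,-.125,.15)"
```

```text
time: 0.57
tool_pos: [0.3451, -0.4498, 0.2272]
tcp_rot: [-0.69, -0.157, 0.69, -0.156]
contact_force: [0.4, 0.0, -0.1]
opening: 0.064
time: 0.98
tool_pos: [0.4171, -0.2989, 0.2274]
tcp_rot: [-0.69, -0.157, 0.69, -0.157]
contact_force: [-0.5, 0.3, -0.6]
opening: 0.0306
time: 1.4
tool_pos: [0.4775, -0.1721, 0.2274]
tcp_rot: [0.69, 0.162, -0.688, 0.159]
contact_force: [0.4, 0.9, -0.3]
opening: 0.001
t 1.4 pos [ 0.4775 -0.1721  0.2274] F [ 0.4  0.9 -0.3] open 0.001
tool cm [ 7.77 -3.03 -4.43] axes [[0.002, 0.441, -0.897], [0.004, -0.897, -0.441], [-1.0, -0.003, -0.004]]
```

```bash
python3 -m crank '[[0.5,-1.0,-1.5,0,0,0,-1],[2,-1.0,-1.5,0,0,0,-1],[2.5,-1.0,-1.4,0,0,0,-1],[2.7,0,0,0,0,0,-1],[0,0,0,0,0,0,-1]]'
python3 - <<'E'
from h import *
to(.504,-.125,.067)
from rig import viewer
import cv2
v=viewer.snapshot("wrist");cv2.imwrite("pics/w1.png",v["image"]); print(v["xyz"],v["attitude"])
np.savez("w1.npz",C=v["xyz"],A=v["attitude"],K=v["K"])
v=viewer.snapshot("scene");cv2.imwrite("pics/sc1.png",cv2.resize(v["image"][175:285,195:335],None,fx=5,fy=5,interpolation=cv2.INTER_CUBIC))
E
```

```text
time: 1.82
tool_pos: [0.4982, -0.1318, 0.1465]
tcp_rot: [-0.687, -0.159, 0.692, -0.156]
contact_force: [-0.8, -0.1, 0.2]
opening: 0.0005
t 1.82 pos [ 0.4982 -0.1318  0.1465] F [-0.8 -0.1  0.2] open 0.0005
tool cm [ 7.95 -0.32 -0.87] axes [[-0.008, 0.434, -0.901], [0.002, -0.901, -0.434], [-1.0, -0.006, 0.006]]
[ 0.56666278 -0.09998207  0.30339263] [-0.11280459  0.07369168 -0.52672098  0.83929117]
```

View pics/w1.png

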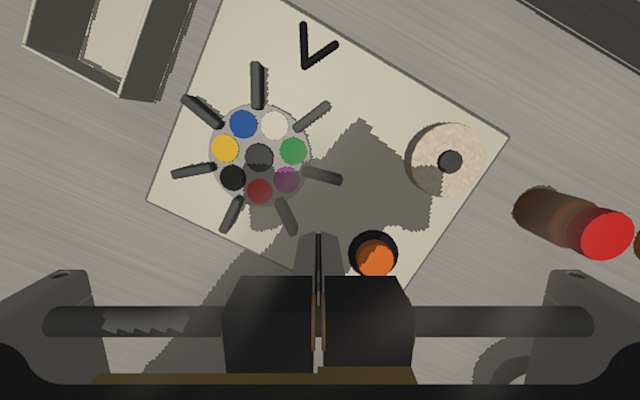

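View pics/sc1.png

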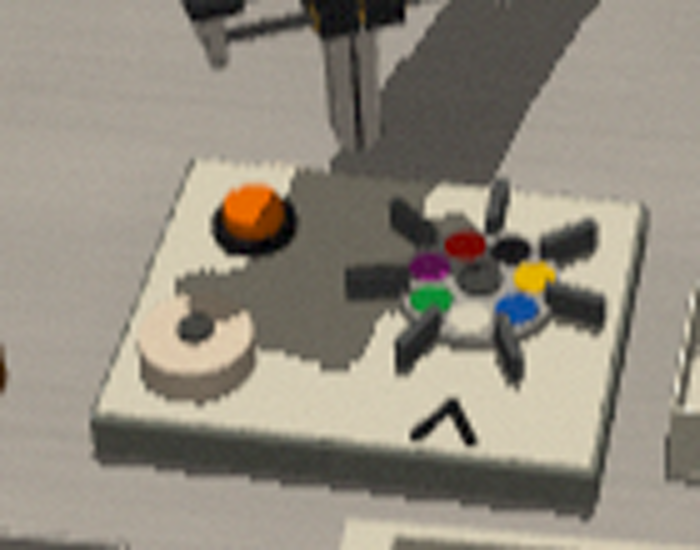

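The wrist view shows the hub at (260,156), the fin to push at (325,176) between green and purple, the next fin back at (287,216), and the key top near (377,261). White is still at the pointer.

Run:
```python
from h import *
d=np.load("w1.npz");K,C,A=d['K'],d['C'],d['A']
for n,u,z in [("hub",(260,156),.046),("key",(377,261),.056),("ptr",(304,67),.035),("finA outer end top",(342,180),.06),("finB outer",(295,233),.06),("roll",(450,161),.065),("green",(293,151),.046),("yellow",(225,149),.046),("blue",(243,124),.046),("purple",(287,180),.046)]: print(n,back(u,z,K,C,A).round(4))
```

```text
hub [ 0.5202 -0.0637  0.046 ]
key [ 0.4792 -0.2029  0.056 ]
ptr [ 0.6046 -0.067   0.035 ]
finA outer end top [ 0.5345 -0.1372  0.06  ]
finB outer [ 0.4726 -0.1209  0.06  ]
roll [ 0.5882 -0.2095  0.065 ]
green [ 0.537  -0.0884  0.046 ]
yellow [ 0.5124 -0.0333  0.046 ]
blue [ 0.5392 -0.0398  0.046 ]
purple [ 0.5109 -0.0942  0.046 ]
```

```bash
python3 -m crank '[[2.0,-0.2,-0.6,0,0,0,-1],[0.5,0,0,0,0,0,-1],[0,0,0,0,0,0,-1],[0,0,0,0,0,0,-1],[0,0,0,0,0,0,-1]]'
python3 -c "
from h import to; to(.504,-.1255,.067)"
```

```text
time: 2.33
tool_pos: [0.5059, -0.13, 0.1267]
tcp_rot: [0.69, 0.156, -0.689, 0.157]
contact_force: [0.4, -0.7, 0.5]
opening: 0.0007
t 2.33 pos [ 0.5059 -0.13    0.1267] F [ 0.4 -0.7  0.5] open 0.0007
tool cm [ 5.97 -0.5  -0.02] axes [[0.002, 0.431, -0.902], [-0.001, -0.902, -0.431], [-1.0, 0.001, -0.001]]
```

```bash
python3 -m crank '[[1.0,-0.5,0,0,0,0,-1],[1.5,0,0,0,0,0,-1],[1.5,0,0,0,0,0,-1],[1.0,0,0,0,0,0,-1],[1.0,0,0,0,0,0,-1]]'
python3 - <<'E'
from h import *
to(.504,-.1255,.067)
from rig import viewer
import cv2
v=viewer.snapshot("wrist");cv2.imwrite("pics/w2.png",v["image"])
# waypoints of the finger on the arc
for a in (-104.7,-95,-85,-75,-65,-57,-50,-45):
    a=np.radians(a);print(np.degrees(a).round(),(np.array([.5205,-.0635])+.064*np.array([np.cos(a),np.sin(a)])).round(4))
E
```

```text
time: 2.75
tool_pos: [0.5037, -0.1252, 0.0655]
tcp_rot: [0.69, 0.156, -0.689, 0.157]
contact_force: [-0.6, 0.1, 0.2]
opening: 0.0004
t 2.75 pos [ 0.5037 -0.1252  0.0655] F [-0.6  0.1  0.2] open 0.0004
tool cm [-0.15  0.04 -0.01] axes [[0.001, 0.432, -0.902], [-0.0, -0.902, -0.432], [-1.0, 0.001, -0.001]]
-105.0 [ 0.5043 -0.1254]
-95.0 [ 0.5149 -0.1273]
-85.0 [ 0.5261 -0.1273]
-75.0 [ 0.5371 -0.1253]
-65.0 [ 0.5475 -0.1215]
-57.0 [ 0.5554 -0.1172]
-50.0 [ 0.5616 -0.1125]
-45.0 [ 0.5658 -0.1088]
```

View pics/w2.png

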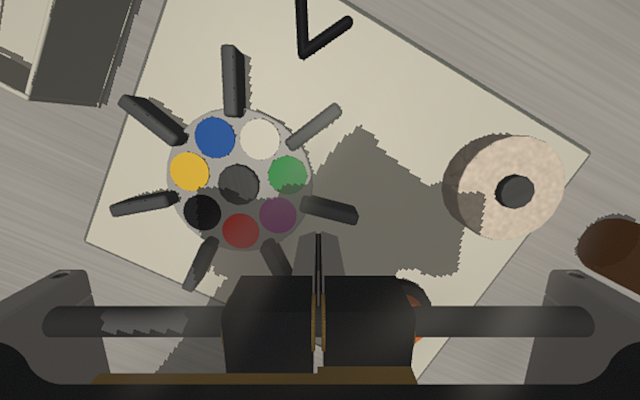

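The tip (316,240) stands free in the gap behind the fin. Next I'll push along the arc.

```bash
python3 -m crank '[[0,0.45,-0.7,0,0,0,-1],[0,0.4,-0.7,0,0,0,-1],[0,0.3,-0.6,0,0,0,-1],[0,0.2,-0.5,0,0,0,-1],[0,0.1,-0.5,0,0,0,-1]]'
python3 - <<'E'
from h import *
to(.5475,-.1215,.0655)
from rig import viewer
import cv2
v=viewer.snapshot("wrist");cv2.imwrite("pics/w3.png",v["image"])
E
```

```text
time: 3.22
tool_pos: [0.5375, -0.1251, 0.0658]
tcp_rot: [0.69, 0.157, -0.689, 0.157]
contact_force: [-2.1, -0.1, 0.0]
opening: 0.0006
t 3.22 pos [ 0.5375 -0.1251  0.0658] F [-2.1 -0.1  0. ] open 0.0006
tool cm [ 0.03  0.11 -1.06] axes [[0.0, 0.432, -0.902], [-0.0, -0.902, -0.432], [-1.0, 0.0, -0.0]]
```

View pics/w3.png

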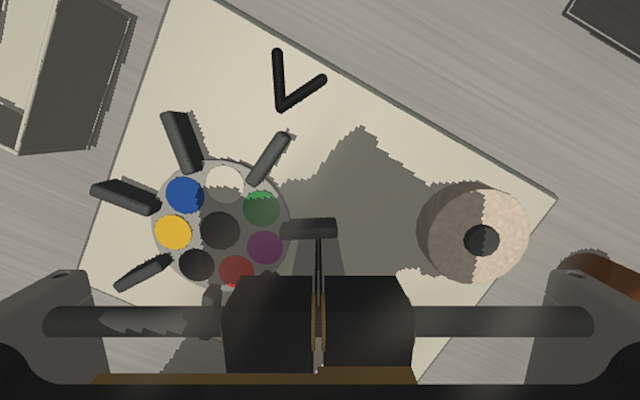

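The wheel has turned part-way, and the fin rests on the tip at (318,229). I'll continue past half a click.

```bash
python3 -m crank '[[0,0.06,-0.4,0,0,0,-1],[0,0.05,-0.4,0,0,0,-1],[0,0,-0.4,0,0,0,-1],[0,0,-0.2,0,0,0,-1],[0,0,-0.1,0,0,0,-1]]'
python3 - <<'E'
from h import *
to(.5554,-.1172,.0655)
from rig import viewer
import cv2
v=viewer.snapshot("wrist");cv2.imwrite("pics/w4.png",v["image"])
E
```

```text
time: 3.68
tool_pos: [0.5519, -0.1191, 0.0657]
tcp_rot: [0.69, 0.157, -0.689, 0.157]
contact_force: [0.6, -1.3, -0.3]
opening: 0.0004
t 3.68 pos [ 0.5519 -0.1191  0.0657] F [ 0.6 -1.3 -0.3] open 0.0004
tool cm [ 0.02 -0.02 -0.4 ] axes [[0.002, 0.432, -0.902], [-0.0, -0.902, -0.432], [-1.0, 0.001, -0.002]]
```

View pics/w4.png

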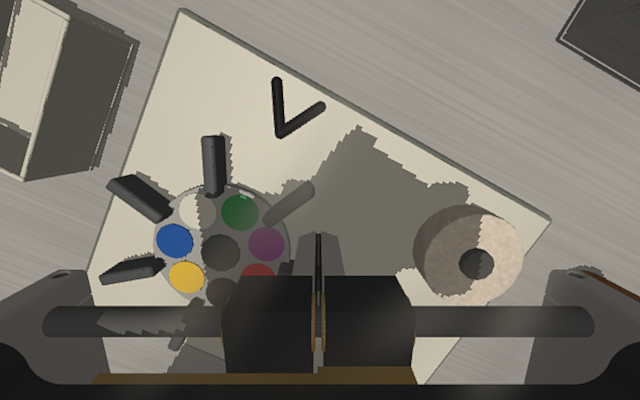

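The wheel snapped on, and green (240,212) now lies toward the pointer (282,130). I'll lift straight up and check.

```bash
python3 -m crank '[[-0.8,0,0,0,0,0,-1],[-1.5,0,0,0,0,0,-1],[-2,0,0,0,0,0,-1],[-2,0,0,0,0,0,-1],[-1,0,0,0,0,0,-1]]'
python3 - <<'E'
from h import *
to(.4797,-.2010,.1)
from rig import viewer
import cv2
v=viewer.snapshot("wrist");cv2.imwrite("pics/w5.png",v["image"])
np.savez("w5.npz",C=v["xyz"],A=v["attitude"],K=v["K"])
v=viewer.snapshot("scene");cv2.imwrite("pics/sc5.png",cv2.resize(v["image"][175:285,195:335],None,fx=5,fy=5,interpolation=cv2.INTER_CUBIC))
E
```

```text
time: 4.15
tool_pos: [0.5517, -0.1198, 0.1411]
tcp_rot: [0.691, 0.156, -0.688, 0.157]
contact_force: [0.4, -0.2, -0.2]
opening: 0.0007
t 4.15 pos [ 0.5517 -0.1198  0.1411] F [ 0.4 -0.2 -0.2] open 0.0007
tool cm [ 4.09  4.2  10.01] axes [[0.003, 0.432, -0.902], [-0.001, -0.902, -0.432], [-1.0, 0.002, -0.003]]
```

View pics/w5.png

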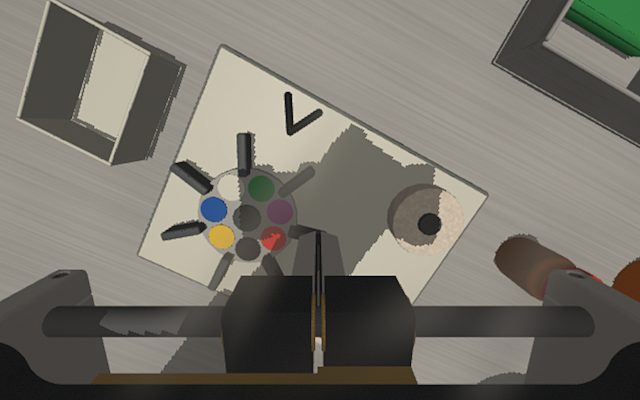

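View pics/sc5.png

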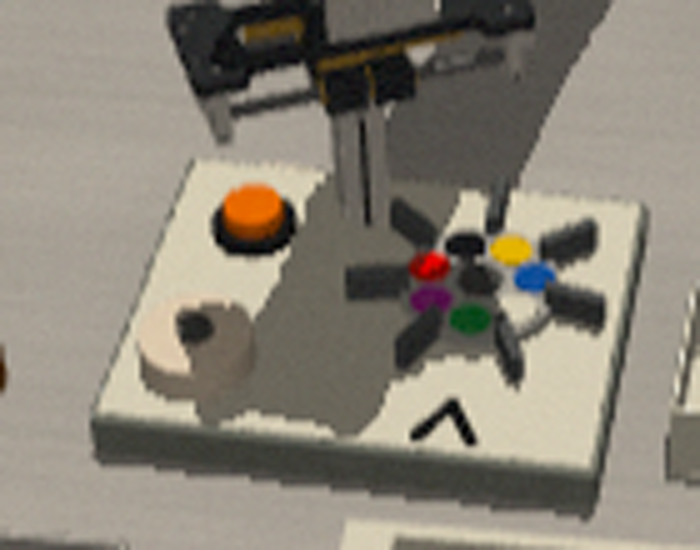

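Green stands at the pointer and the marker has not moved. Next I'll go above the key.

```bash
python3 -m crank '[[0,0.8,2.0,0,0,0,-1],[0,1.0,2.4,0,0,0,-1],[0,1.0,2.4,0,0,0,-1],[0,0.9,2.0,0,0,0,-1],[0,0.5,1.2,0,0,0,-1]]'
python3 -m crank '[[1,0,0,0,0,0,-1],[1.5,0,0,0,0,0,-1],[1.0,0,0,0,0,0,-1],[0,0,0,0,0,0,-1],[0,0,0,0,0,0,-1]]'
python3 - <<'E'
from h import *
to(.4797,-.2010,.0785)
from rig import viewer
import cv2
for n,(a,b,c,d) in {"scene":(175,285,195,335),"side":(110,230,240,360)}.items():
    v=viewer.snapshot(n);cv2.imwrite(f"pics/{n}6.png",cv2.resize(v["image"][a:b,c:d],None,fx=5,fy=5,interpolation=cv2.INTER_CUBIC))
E
```

```text
time: 4.67
tool_pos: [0.4759, -0.2025, 0.1376]
tcp_rot: [-0.689, -0.156, 0.691, -0.156]
contact_force: [0.1, 0.3, -0.0]
opening: 0.0008
time: 5.08
tool_pos: [0.4787, -0.1992, 0.1024]
tcp_rot: [-0.689, -0.158, 0.69, -0.157]
contact_force: [0.5, -0.0, 0.4]
opening: 0.0007
t 5.08 pos [ 0.4787 -0.1992  0.1024] F [ 0.5 -0.   0.4] open 0.0007
tool cm [ 2.39  0.21 -0.01] axes [[-0.002, 0.434, -0.901], [0.001, -0.901, -0.434], [-1.0, -0.002, 0.001]]
```

View pics/scene6.png

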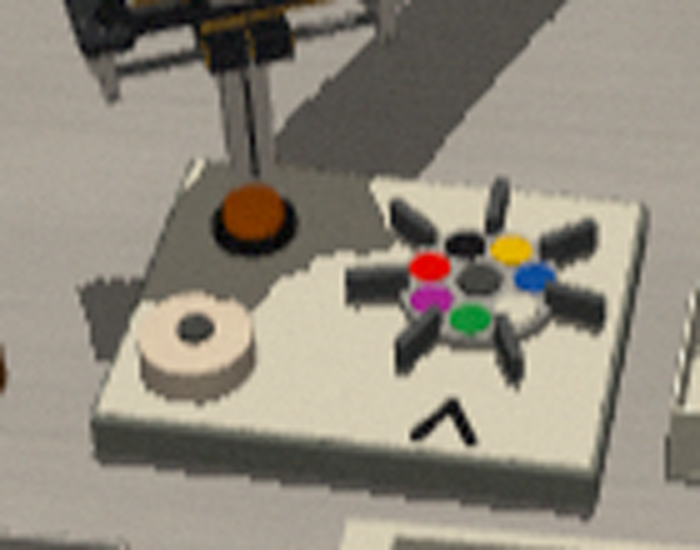

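View pics/side6.png

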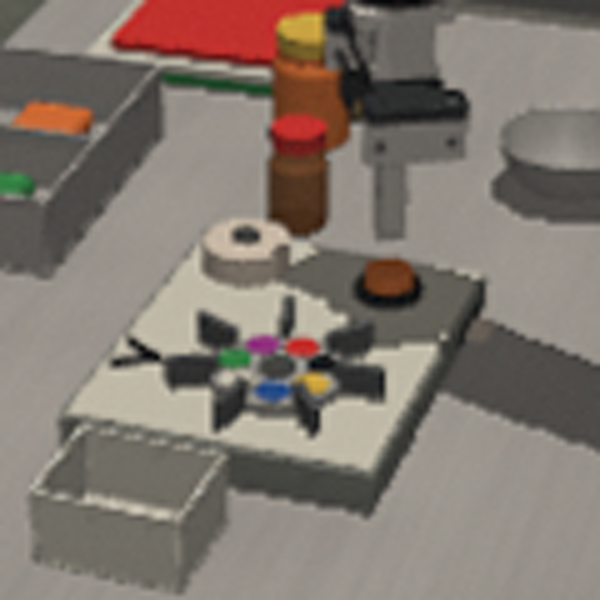

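The tip is centred over the key in both views (scene (253,185), side (390,265)). I'll descend and press in small steps.

```bash
python3 -m crank '[[0.8,0.15,0,0,0,0,-1],[0.8,0,0,0,0,0,-1],[0.4,0,0,0,0,0,-1],[0.2,0,0,0,0,0,-1],[0,0,0,0,0,0,-1]]'
python3 -m crank '[[0.2,0,0,0,0,0,-1],[0.2,0,0,0,0,0,-1],[0.15,0,0,0,0,0,-1],[0.1,0,0,0,0,0,-1],[0,0,0,0,0,0,-1]]'
python3 -m crank '[[0.1,0,0,0,0,0,-1],[0.1,0,0,0,0,0,-1],[0,0,0,0,0,0,-1],[0,0,0,0,0,0,-1],[0,0,0,0,0,0,-1]]'
```

```text
time: 5.6
tool_pos: [0.4789, -0.2017, 0.0808]
tcp_rot: [-0.689, -0.157, 0.69, -0.156]
contact_force: [-0.0, 0.4, 0.5]
opening: 0.0
time: 6.02
tool_pos: [0.4795, -0.2019, 0.0751]
tcp_rot: [0.69, 0.157, -0.689, 0.157]
contact_force: [-0.5, 0.5, 3.5]
opening: 0.0007
time: 6.43
tool_pos: [0.4795, -0.2019, 0.0731]
tcp_rot: [0.69, 0.157, -0.689, 0.157]
contact_force: [0.4, -0.7, 4.0]
opening: 0.0004
```

```bash
python3 -m crank '[[0.1,0,0,0,0,0,-1],[0.05,0,0,0,0,0,-1],[0,0,0,0,0,0,-1],[0,0,0,0,0,0,-1],[0,0,0,0,0,0,-1]]'
python3 -m crank '[[0.05,0,0,0,0,0,-1],[0,0,0,0,0,0,-1],[0,0,0,0,0,0,-1],[0,0,0,0,0,0,-1],[0,0,0,0,0,0,-1]]'
```

```text
time: 6.85
tool_pos: [0.4795, -0.202, 0.0722]
tcp_rot: [0.69, 0.156, -0.689, 0.157]
contact_force: [-0.9, 0.1, 11.2]
opening: 0.0002
time: 7.27
tool_pos: [0.4796, -0.202, 0.0721]
tcp_rot: [0.69, 0.156, -0.689, 0.157]
contact_force: [-2.2, 1.3, 14.9]
opening: 0.0
```

The key is bottomed: the tool stopped at z 72.1 mm while the force climbed to 15 N. I'll raise the tool and check.

```bash
python3 -m crank '[[-0.5,0,0,0,0,0,-1],[-1,0,0,0,0,0,-1],[-2,0,0,0,0,0,-1],[-3,0,0,0,0,0,-1],[-2,0,0,0,0,0,-1]]'
python3 -m crank '[[-1.5,0.5,1,0,0,0,-1],[-1,1,2,0,0,0,-1],[0,1,2,0,0,0,-1],[0,0.5,1,0,0,0,-1],[0,0,0,0,0,0,-1]]'
python3 - <<'E'
from rig import viewer
import cv2
for n,(a,b,c,d) in {"scene":(175,285,195,335),"side":(110,230,240,360)}.items():
    v=viewer.snapshot(n);cv2.imwrite(f"pics/{n}7.png",cv2.resize(v["image"][a:b,c:d],None,fx=5,fy=5,interpolation=cv2.INTER_CUBIC))
    o=cv2.imread(f"pics/{n}0.png");print(n,cv2.phaseCorrelate(cv2.cvtColor(o,6)[235:280,210:260].astype('f4'),cv2.cvtColor(v["image"],6)[235:280,210:260].astype('f4')) if n=="scene" else "")
E
```

```text
time: 7.68
tool_pos: [0.4791, -0.2017, 0.1576]
tcp_rot: [-0.69, -0.157, 0.69, -0.157]
contact_force: [0.1, -0.2, 0.4]
opening: 0.0005
time: 8.1
tool_pos: [0.4359, -0.2569, 0.181]
tcp_rot: [-0.689, -0.155, 0.691, -0.155]
contact_force: [-0.5, 0.3, 0.1]
opening: 0.0005
scene ((-0.07375821511159586, 0.5611200936193157), 0.9234588601854112)
side
```

View pics/scene7.png

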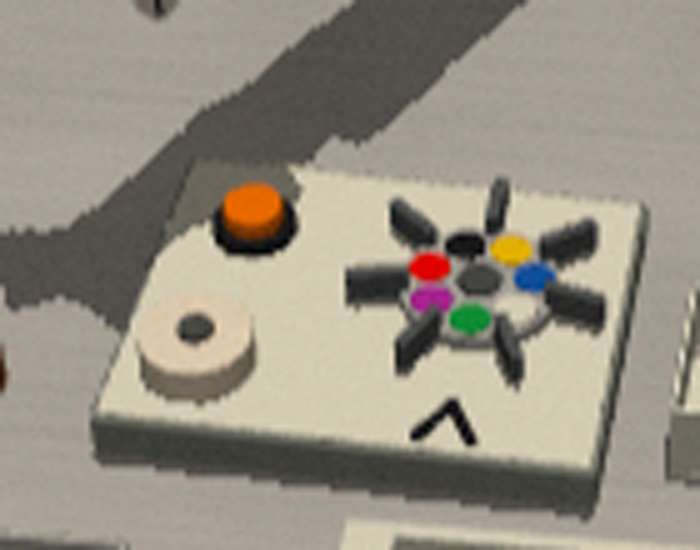

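View pics/side7.png

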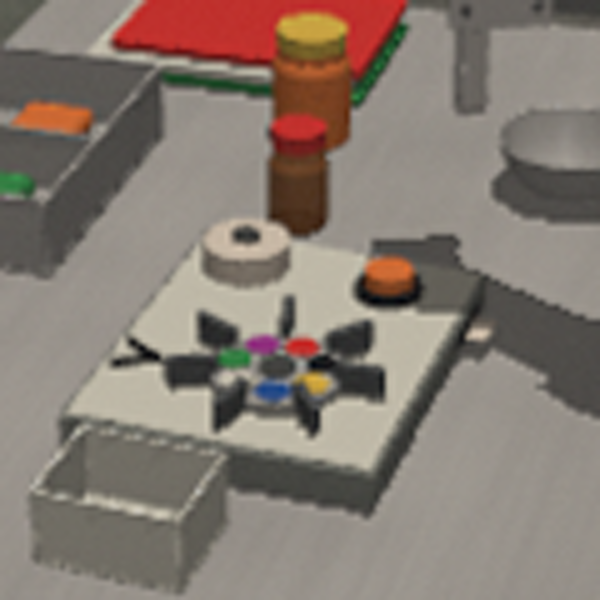

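Run:
```python
from rig import viewer,arm
import cv2
o=cv2.cvtColor(cv2.imread("pics/scene0.png"),6).astype('f4');n=cv2.cvtColor(viewer.snapshot("scene")["image"],6).astype('f4')
for nm,(a,b,c,d) in {"right part":(250,278,275,322),"roll":(232,258,220,250),"back edge":(255,282,212,300),"static box":(290,370,260,440)}.items():
    w=cv2.createHanningWindow((d-c,b-a),cv2.CV_32F); print(nm,cv2.phaseCorrelate(o[a:b,c:d],n[a:b,c:d],w))
print(arm.close_job())
```

```text
right part ((-0.06057193111175252, 0.11682872187651228), 0.9913960534665319)
roll ((-0.015535228048639382, 0.4835262651823058), 0.9914896538228164)
back edge ((-0.10165896255096385, 0.569295575825846), 0.9636532563731504)
static box ((-0.0030977357979651288, 0.0006922211684567969), 0.9778322376145256)
the job is handed in; nothing more can be done
None
```

The job is done and handed in at about 8 s, well under the 48 s limit. The marker may have shifted by about 1 mm.

- **Wheel:** white stood at the pointer at the start. With the gripper shut, I pushed one fin counter-clockwise past half a click, and the wheel snapped on with green at the pointer. The last scene and side pictures, taken after the key press, still show green there.
- **Key:** I pressed it only after green was confirmed. The tool stopped about 6 mm down while the force climbed to 15 N, so it was fully down. After I lifted off, both pictures show the key back up.
- **Nothing touching at the end:** the arm finished clear of everything, and the contact force read about 0 N.
- **Marker position:** by eye it is unmoved. However, comparing the first and last scene pictures shows its roll side and back edge shifted by about 0.5 px, roughly 1–1.5 mm, and its left part by about 0.1 px. A fixed box in the same pictures did not shift at all. The marker may therefore have crept or turned by about 1 mm during the pushes, and I could not undo that.
- **Other objects:** I touched nothing else, and the spice jar, tub and steel bowl look undisturbed in the last pictures. I did not check the other items separately at the end.

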